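# Find the full nail tub and dock it at the stop batten

### The job

One of the three identical red tubs holds a full coil of nails and the other two are nearly empty: nudge them and feel by the drag which one is heavy. Slide the full tub, always flat on the bench, up against the wooden stop batten so that it sits snug and square to it, midway between the blue glue bottle and the yellow varnish tin, without knocking those two. The nearly empty tubs must stay within about 5 cm of where they stood.

Things in the scene. Friction and masses are not known exactly. Their poses are not given: they have to be found in the camera images.
- tub_a: one of three identical lidded square tubs, red with a red lid, 110 x 110 mm, too wide to grasp. Origin: centre of its underside, z up, x and y along its sides. Lid top at 30 mm; round the lid's edge stands a black lip 4 mm thick, top at 44 mm, leaving a recess 102 x 102 mm, open above, where closed fingertips can push the lip from inside
- tub_b: the second tub, same size and look as tub_a. Any one of the three is the heavy one, about 0.65 kg; the others weigh about 0.19 kg
- tub_c: the third tub, same size and look as tub_a
- batten_mid (a point): foot of the stop batten's working face, halfway along it, at bench height. The batten is a fixed wooden bar 360 mm long, 32 mm thick, 36 mm high, on the left of the bench; x runs along it, y points into it (the face looks to -y). A seated tub's centre lies 55 mm from this point along -y
- glue: blue glue bottle with an orange cap, 60 mm diameter, 115 mm high, upright before the batten, 120 mm to the -x side of batten_mid. Origin: centre of its underside
- varnish: varnish tin with a yellow label, 64 mm diameter, 90 mm high, upright before the batten, 120 mm to the +x side of batten_mid. Origin: centre of its underside
There are look-alikes about, which are no part of the job. Leave any grey or turquoise look-alike of the tub_c alone.

How it is judged:
By the outcome, as a careful person would: the job done as asked, in the order asked, and still so for the second after the job is handed in, with the robot touching nothing.
It also fails if it takes over 72 s, if anything falls off the work surface, if the arm or the gripper's body presses on something with over 40 N, if the wrist force passes 120 N, or if a joint passes its speed limit or range.

### The arm

A 6-joint arm with a two-finger parallel gripper is mounted at the origin on the work surface. World frame = base frame: x ahead of the robot, y to its left, z up, the work surface at z = 0. Lengths are in mm, angles in rad, forces in N, time in s.
With the tool pointing down it reaches from about 350 to 925 mm from the base axis. Payload 6.4 kg.
Tool frame: the origin (TCP) lies at the very end of the fingers, on their centre line; the grasp point (between the pads) lies grip_depth behind it (grip_depth is the distance from the TCP to the grasp point, in mm); y points along the fingers, z is the direction in which the jaws open and shut, and the axes are right-handed (so a half turn about y gives the same grasp; the last joint's range is limited). The gripper opens to 94 mm and grips with 3 to 60 N. Pads are 16 mm wide; open, the fingers measure 119 mm over their backs; the gripper's body (75 mm by 177 mm) begins 78 mm behind the grasp point.
Start: joints at [1.172, 0.245, 1.558, -0, 1.339, -0.174], TCP at [144.888, 633.657, 205.455] pointing down, gripper open.
Joint ranges: [-3.13, 3.13], [-1.02, 2.26], [0.13, 2.54], [-0.95, 4.09], [0.21, 2.88], [-2.74, 2.74]. Speed limits (rad/s): [2.57, 2.57, 3.14, 3.14, 3.14, 3.14].

### API

Orientations are given as a unit quaternion [w, x, y, z].
In Python, from rig import read_state, snapshot, sign_off, find_in, mark_of, grip_depth gives the robot as it stands. The module is installed in compiled form; this text tells all that it offers.
- The arm moves only by the tool send_rows, never from a script. Its argument "steps" is a list of rows, each a list of 3 entries, a list of its own where there are three numbers: the shift along the tool's x, y, z in m, then the turn, a rotation vector about the tool's x, y, z in rad, then the opening, from 0 (shut) to 1 (fully open). In form: [[[tx, ty, tz], [rx, ry, rz], claw], ...]. A call has 1 to 10 rows; each row is the pose to reach, as a shift and turn from the pose commanded when the call began, along the tool's axes at that moment; what a row does not reach only later rows make up. A row lasts 1/10 s, in which the tool goes at most 50 mm and 8.59 degrees, less where a joint would pass 70% of its speed; a pose out of reach is approached as far as the arm can. A call with a gripper value outside its range is refused whole. The fingers move at their own pace and stop on an object; "grip_force" is the grip in N (left out, the last holds). Time passes only in rows, so rows that repeat a pose let the fingers close. It gives the time, the measured TCP pose, the force and the opening at its end, in the units of the state.
- read_state(): the state, without advancing time (a new reading comes with each control period).
- snapshot(name): name is "scene" or "side" or "wrist"; returns a dict with "pixels" (480x640x3 uint8, red, green, blue), "mtx" (3x3 intrinsics, pixels), "extrinsics" (4x4, takes a point from camera to world coordinates). Camera axes: x right, y up, looking along -z (the intrinsics and any distortion apply to the point x, -y, -z); pixel columns grow to the right and rows downward; lengths in mm; the calibration is good to about 2 mm. A picture is of the moment at which its call begins. There is no depth.
- sign_off(): hands the job in, once; it reports no verdict.
Trained networks look in a picture, given as the dict that the camera call returned (one of the last four; its "shot" number tells which), for a name from the list of things; names that differ only in an ending like _2 or _b are one class to them, and where a whole thing is asked for, a point or a joint stands for the part that bears it (a point fixed in the world has none). Each returns a list of dicts, best first, with "confidence" (0 to 1); they miss things now and then, are a little off and sometimes report something else, mostly with a low value. They report only what shows in the picture. A call takes as long as a camera call. They do not tell look-alikes from the thing itself.
- find_in(picture, thing): "position" ([x, y, z] in mm, in world coordinates, good to about 4 mm: the middle of the surface that is visible of it).
- mark_of(picture, thing): "position" ([x, y, z] in mm, in world coordinates, good to about 4 mm: a listed point, or the origin of a listed thing).
The state is a dict: "t": time; "joint_pos": joint angles; "dq": joint speeds; "joint_torque": joint torques, N m; "ee_pos": TCP position; "eef_rot": TCP orientation; "wrist_force": force on the tool from outside, world axes, zero at the start; "wrist_torque": the same for the moment, N m; "width": finger opening in mm.
Only numpy, scipy, OpenCV 4.12 (cv2) and the standard library are available. Lean on these libraries where they do the work, as an engineer would, in place of code of your own. Each camera call takes 0.05 s, during which the arm holds its last target. There are 200 camera calls.

## Working session

There is one attempt and no reset: what is moved stays moved. The work goes in short steps, Python scripts to look and compute and a tool call to move; the robot and the scene stay as the last step left them, time stands still between calls to the robot, and variables do not carry over. Pictures are saved under pics/ and viewed, about 8 in all and at most 12, crops included, and the job is handed in when it is done.

Besides the shell and the picture viewer there is one more tool, called after "Emit:" as name([rows], argument=value, ...), one row to a line, values as JSON. send_rows: Moves the arm, as the interface text tells. Its arguments: {"type":"object","properties":{"steps":{"type":"array"},"grip_force":{"type":"number"}},"required":["steps"]}

```bash
mkdir -p pics; cat > h.py <<'E'
import numpy as np, cv2
from rig import *
from scipy.spatial.transform import Rotation as R
def save(p,n): cv2.imwrite(f'pics/{n}.png',p['pixels'][:,:,::-1])
def ray(p,u,v,z):
    K=p['mtx'];E=p['extrinsics'];d=np.linalg.inv(K)@[u,v,1];d=E[:3,:3]@(d*[1,-1,-1]);c=E[:3,3]
    return c+d*(z-c[2])/d[2]
def proj(p,X):
    E=np.linalg.inv(p['extrinsics']);q=E[:3,:3]@np.array(X)+E[:3,3];q=p['mtx']@(q*[1,-1,-1]);return q[:2]/q[2]
E
python3 - <<'E'
from h import *
np.set_printoptions(precision=1,suppress=True)
print(read_state(),grip_depth if not callable(grip_depth) else grip_depth())
for n in ['scene','side']:
    p=snapshot(n);save(p,n+'0');print(n,p['extrinsics'][:3,3], [k for k in p])
    for t in ['tub_a','batten_mid','glue','varnish']:
        for d in mark_of(p,t): print(t,d['confidence'],np.array(d['position']),proj(p,d['position']))
E
```

```text
{'t': 0.0, 'joint_pos': array([ 1.2,  0.2,  1.6, -0. ,  1.3, -0.2]), 'dq': array([-0., -0.,  0.,  0., -0., -0.]), 'joint_torque': array([ -0. , -41.6, -31.5,   0.1,   0. ,  -0. ]), 'ee_pos': array([144.7, 633.1, 204.4]), 'eef_rot': array([-0.7,  0.7, -0.1,  0.1]), 'wrist_force': array([ 0.3,  0.7, -0.2]), 'wrist_torque': array([-0. ,  0.1, -0. ]), 'width': 93.96919703519998} 18.8
scene [1011.7  363.3  657.1] ['pixels', 'mtx', 'extrinsics', 'shot']
tub_a 0.82 [ 474.  -111.9   -1.3] [314.4 229.7]
tub_a 0.72 [ 617.  -296.     1.8] [210.4 227.2]
tub_a 0.63 [ 300.5 -453.3    1.9] [261.7 144.4]
tub_a 0.56 [433.1  52.2   1.4] [386.4 251.8]
tub_a 0.56 [ 430.9 -306.4   -3. ] [266.2 187.8]
batten_mid 0.96 [623.6 297.8  -0.9] [448.4 387. ]
glue 0.73 [506.1 234.6  -1.3] [447.8 320. ]
varnish 0.71 [741.6 274.2   2.2] [396.2 434.3]
side [   18.4 -1232.9   864.3] ['pixels', 'mtx', 'extrinsics', 'shot']
tub_a 0.89 [431.2  50.2   0.1] [257.9 237.1]
tub_a 0.88 [ 303.1 -455.5   -1.1] [286.6 382.5]
tub_a 0.78 [ 471.5 -114.7    2.9] [296.9 265.4]
tub_a 0.57 [ 621.3 -299.2    2.2] [389.  291.3]
batten_mid 0.81 [614.5 298.4   0.8] [286.3 182.5]
glue 0.63 [508.5 239.2   0.3] [260.3 198.9]
glue 0.44 [ 437.6 -308.9   -1.4] [317.9 317.7]
varnish 0.69 [744.8 272.5   0.9] [328.8 177.3]
```

```bash
ls pics
```

```text
scene0.png
side0.png
```

View pics/scene0.png

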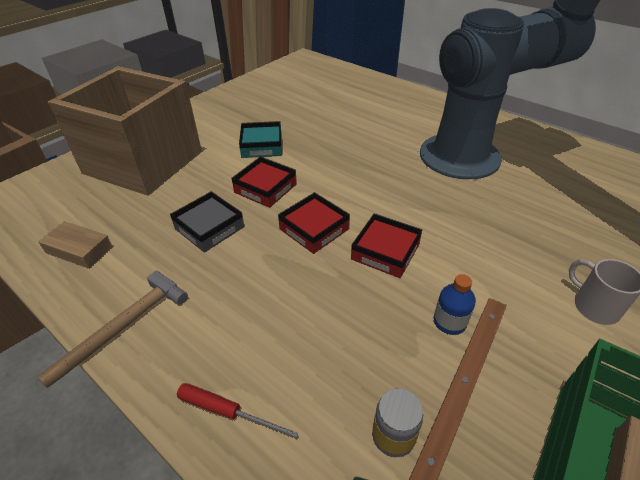

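View pics/side0.png

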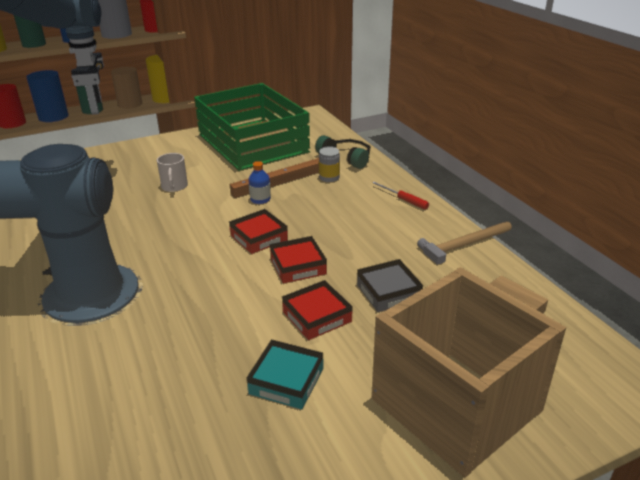

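Three red tubs at about (432,51), (473,-113) and (433,-307); the scene view has them at px (386,246), (314,222) and (264,181). The grey one (px 208,221) and the turquoise one (261,139) are decoys. Next I need the yaws and the batten direction.

```bash
cat > rect.py <<'E'
from h import *
def redrect(p,c,z=30,half=90,s=2):
    # top-down rectified patch around c at height z, red lid mask -> minAreaRect
    n=2*half*s
    H=cv2.getPerspectiveTransform(np.float32([proj(p,[c[0]+a*half,c[1]+b*half,z]) for a,b in [(-1,-1),(1,-1),(1,1),(-1,1)]]),np.float32([[0,0],[n,0],[n,n],[0,n]]))
    im=cv2.warpPerspective(p['pixels'],H,(n,n),flags=cv2.INTER_CUBIC)
    return im
def lid(p,c):
    im=redrect(p,c).astype(int)
    m=((im[...,0]>90)&(im[...,1]<0.35*im[...,0])&(im[...,2]<0.35*im[...,0])).astype(np.uint8)
    m=cv2.morphologyEx(m,cv2.MORPH_OPEN,np.ones((5,5)))
    n,l,st,ce=cv2.connectedComponentsWithStats(m)
    k=min(range(1,n),key=lambda i:-st[i,4] if st[i,4]>0 else 0)
    q=max(cv2.findContours((l==k).astype(np.uint8),0,1)[0],key=cv2.contourArea)
    (x,y),(w,h),a=cv2.minAreaRect(q); a=(a+45)%90-45
    return [c[0]-90+x/2,c[1]-90+y/2],[w/2,h/2],a
E
python3 - <<'E'
from rect import *
np.set_printoptions(precision=1,suppress=True)
tiles=[]
for n in ['scene','side']:
    p=snapshot(n)
    for c in [(432,51),(473,-113),(433,-307)]:
        print(n,c,lid(p,c)); im=redrect(p,c,44)
        tiles.append(cv2.resize(im,(240,240)))
g=np.vstack([np.hstack(tiles[:3]),np.hstack(tiles[3:])])
cv2.imwrite('pics/t.png',g[:,:,::-1])
p=snapshot('scene')
# batten top (z=36) from hand-read pixels
for uv in [(488,301),(506,304),(410,480),(440,480),(492,316),(464,380),(431,461)]: print(uv,ray(p,*uv,36))
s=snapshot('side')
for uv in [(231,187),(320,160)]: print(uv,ray(s,*uv,36))
E
```

```text
scene (432, 51) ([426.59857177734375, 45.981231689453125], [89.361328125, 98.71891784667969], 10.757966995239258)
scene (473, -113) ([468.10396575927734, -118.71039581298828], [91.742431640625, 91.89168548583984], -5.710594177246094)
scene (433, -307) ([429.3394775390625, -311.7055969238281], [88.75886535644531, 90.23915100097656], 6.645278453826904)
side (432, 51) ([435.92474365234375, 59.2730712890625], [92.65921783447266, 84.10247039794922], 10.850103378295898)
side (473, -113) ([477.3132781982422, -104.70021057128906], [84.8778076171875, 98.04631805419922], -5.469093322753906)
side (433, -307) ([439.5885314941406, -297.3181457519531], [95.1863784790039, 89.69705963134766], 6.779568195343018)
(488, 301) [452.5 277.7  36. ]
(506, 304) [438.7 305.3  36. ]
(410, 480) [794.1 324.8  36. ]
(440, 480) [769.2 355.   36. ]
(492, 316) [479.  297.1  36. ]
(464, 380) [619.8 314.5  36. ]
(431, 461) [755.9 334.2  36. ]
(231, 187) [436.6 281.2  36. ]
(320, 160) [741.5 328.   36. ]
```

View pics/t.png

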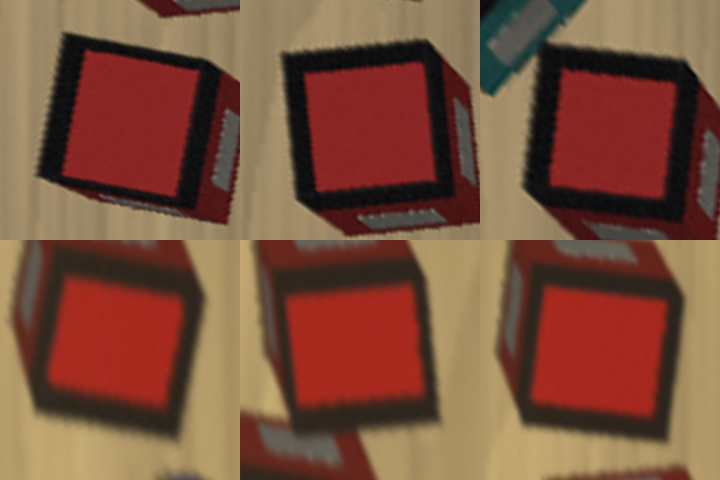

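```bash
cat > mv.py <<'E'
from h import *
import sys
# usage: mv.py x y z jawdeg -> shift and turn for send_rows from measured pose
x,y,z,a=map(float,sys.argv[1:5]); s=read_state(); q=s['eef_rot']
M=R.from_quat([q[1],q[2],q[3],q[0]]).as_matrix()
def tgt(a):
    c,n=np.cos(np.radians(a)),np.sin(np.radians(a)); return np.array([[n,0,c],[-c,0,n],[0,-1,0]])
T=min([tgt(a),tgt(a+180)],key=lambda T:np.linalg.norm(R.from_matrix(M.T@T).as_rotvec()))
print('t',s['t'],'pos',s['ee_pos'].round(1),'F',s['wrist_force'].round(2),'w',round(s['width'],1))
print('tool x',M[:,0].round(3),'z',M[:,2].round(3),'jaw',np.degrees(np.arctan2(M[1,2],M[0,2])).round(2))
print('shift m',(M.T@(np.array([x,y,z])-s['ee_pos'])/1000).round(4),'turn',R.from_matrix(M.T@T).as_rotvec().round(4), 'step1mm along target y\'', (M.T@np.cross([0,0,1],T[:,2]*np.sign(T[0,2]))/1000).round(5))
E
python3 mv.py 432 51 100 10.8
```

```text
t 0.7 pos [144.9 633.7 205.5] F [0.65 0.07 0.33] w 94.0
tool x [ 0.975 -0.223  0.   ] z [0.223 0.975 0.   ] jaw 77.12
shift m [ 0.4098  0.1055 -0.504 ] turn [-0.      1.1575  0.    ] step1mm along target y' [-0.0004   0.       0.00092]
```

Emit:
send_rows([
  [[0.03,0.01,-0.04],[0,0.12,0],0.6],
  [[0.06,0.02,-0.075],[0,0.24,0],0.6],
  [[0.09,0.03,-0.11],[0,0.36,0],0.6],
  [[0.12,0.04,-0.15],[0,0.48,0],0.6],
  [[0.15,0.05,-0.185],[0,0.6,0],0.6],
  [[0.18,0.06,-0.22],[0,0.72,0],0.6],
  [[0.21,0.07,-0.26],[0,0.84,0],0.6],
  [[0.24,0.08,-0.295],[0,0.96,0],0.6],
  [[0.27,0.09,-0.335],[0,1.08,0],0.6],
  [[0.3,0.1,-0.37],[0,1.1575,0],0.6],
])

```text
t: 1.7
ee_pos: [355.4, 204.4, 105.5]
eef_rot: [0.544, -0.544, 0.451, -0.452]
wrist_force: [0.6, 0.8, 0.2]
width: 56.2
```

```bash
python3 mv.py 432 51 100 10.8
```

```text
t 1.7 pos [355.4 204.4 105.5] F [0.57 0.85 0.16] w 56.2
tool x [ 0.184 -0.983 -0.   ] z [0.983 0.184 0.001] jaw 10.59
shift m [0.1648 0.0056 0.0471] turn [-0.0015 -0.0037 -0.0001] step1mm along target y' [-0.001  0.    -0.   ]
```

Emit:
send_rows([
  [[0.04,0.002,0.012],[0,-0.004,0],0.6],
  [[0.082,0.003,0.024],[0,-0.004,0],0.6],
  [[0.124,0.005,0.036],[0,-0.004,0],0.6],
  [[0.155,0.0055,0.045],[0,-0.004,0],0.6],
  [[0.1648,0.0055,0.047],[0,-0.004,0],0.6],
  [[0.1648,0.0055,0.047],[0,-0.004,0],0.6],
])

```text
t: 2.3
ee_pos: [432.2, 52.3, 100.1]
eef_rot: [0.545, -0.545, 0.45, -0.45]
wrist_force: [-0.7, 0.5, 0.7]
width: 56.2
```

```bash
python3 - <<'E'
from h import *
p=snapshot('wrist');save(p,'w1')
for d in mark_of(p,'tub_a')+find_in(p,'tub_a'): print(d)
print(p['extrinsics'])
E
python3 mv.py 432 51 37 10.8
```

```text
{'position': [471.3, -113.0, -1.5], 'confidence': 0.91}
{'position': [430.3, 48.6, 1.8], 'confidence': 0.7}
{'position': [468.3, -91.1, 29.3], 'confidence': 0.86}
{'position': [432.2, 56.0, 33.9], 'confidence': 0.83}
[[ 9.82062445e-01 -1.81930002e-01 -4.95462249e-02  4.18082863e+02]
 [ 1.88555404e-01  9.46905079e-01  2.60418186e-01  1.28509422e+02]
 [-4.62309050e-04 -2.65089128e-01  9.64223802e-01  2.79869209e+02]
 [ 0.00000000e+00  0.00000000e+00  0.00000000e+00  1.00000000e+00]]
t 2.45 pos [431.2  54.1  99.8] F [-0.2  -0.08  0.44] w 56.3
tool x [ 0.193 -0.981 -0.   ] z [ 0.981  0.193 -0.   ] jaw 11.11
shift m [0.0032 0.0628 0.0002] turn [ 0.0005  0.0054 -0.0004] step1mm along target y' [-1.e-03  0.e+00  1.e-05]
```

View pics/w1.png

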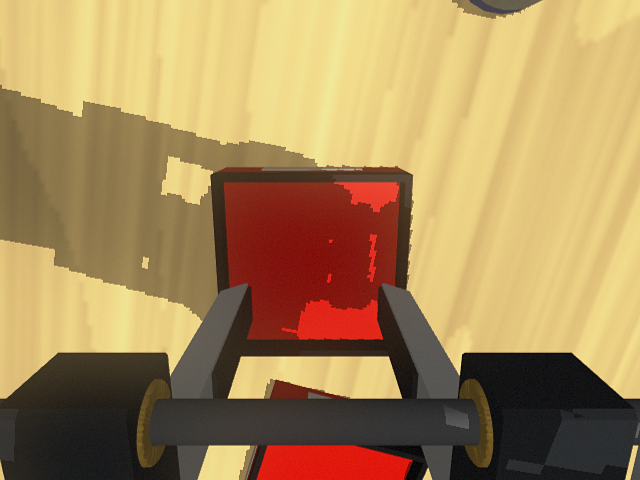

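The fingers straddle the tub evenly: lip corners at px (212,172) and (412,172), finger mid about 315. Next I'll go down into the recess.

Emit:
send_rows([
  [[0.003,0.03,0],[0,0,0],0.6],
  [[0.003,0.055,0],[0,0,0],0.6],
  [[0.003,0.063,0],[0,0,0],0.6],
  [[-0.007,0.063,0],[0,0,0],0.6],
  [[-0.017,0.063,0],[0,0,0],0.6],
  [[-0.024,0.063,0],[0,0,0],0.6],
  [[-0.028,0.063,0],[0,0,0],0.6],
  [[-0.03,0.063,0],[0,0,0],0.6],
])

```text
t: 3.25
ee_pos: [426.6, 83.1, 37.6]
eef_rot: [0.546, -0.546, 0.449, -0.45]
wrist_force: [0.1, -0.3, -0.2]
width: 56.4
```

```bash
cat > f.py <<'E'
from h import *
import sys
F=[];P=[]
for i in range(int(sys.argv[1])):
    s=read_state();F.append(s['wrist_force']);P.append(np.r_[s['wrist_torque'],s['joint_torque']]);snapshot('side')
F=np.array(F);print('t',s['t'],s['ee_pos'].round(1),'meanF',F.mean(0).round(2),'std',F.std(0).round(2),'tq',np.mean(P,0).round(2))
E
python3 f.py 8
```

```text
t 3.6 [426.3  82.2  37. ] meanF [-0.3  -0.08  0.02] std [0.41 0.62 0.23] tq [-8.000e-02  5.000e-02  1.000e-02  1.100e-01 -2.406e+01 -2.529e+01
  6.000e-02  3.000e-02  0.000e+00]
```

Emit:
send_rows([
  [[-0.003,0,0],[0,0,0],0.6],
  [[-0.006,0,0],[0,0,0],0.6],
  [[-0.009,0,0],[0,0,0],0.6],
  [[-0.012,0,0],[0,0,0],0.6],
  [[-0.015,0,0],[0,0,0],0.6],
  [[-0.018,0,0],[0,0,0],0.6],
  [[-0.021,0,0],[0,0,0],0.6],
  [[-0.024,0,0],[0,0,0],0.6],
])

```text
t: 4.45
ee_pos: [421.4, 106.3, 36.9]
eef_rot: [-0.546, 0.546, -0.45, 0.45]
wrist_force: [-0.4, -1.1, -1.0]
width: 56.2
```

```bash
python3 f.py 8; python3 mv.py 431 51 100 10.8
```

```text
t 4.8 [421.6 106.   37. ] meanF [ 0.05  0.11 -0.18] std [0.49 0.61 0.48] tq [-9.000e-02  5.000e-02 -3.000e-02  1.000e-02 -2.407e+01 -2.526e+01
  8.000e-02  4.000e-02  0.000e+00]
t 4.85 pos [421.6 106.   37. ] F [-0.96 -0.23 -0.21] w 56.7
tool x [ 0.191 -0.982 -0.   ] z [0.982 0.191 0.   ] jaw 11.02
shift m [ 0.0558 -0.063  -0.0013] turn [-0.      0.0038 -0.0001] step1mm along target y' [-0.001  0.     0.   ]
```

Emit:
send_rows([
  [[-0.002,0,0],[0,0,0],0.6],
  [[-0.004,0,0],[0,0,0],0.6],
])

```text
t: 5.05
ee_pos: [420.9, 109.9, 37.0]
eef_rot: [-0.546, 0.546, -0.45, 0.45]
wrist_force: [-0.0, -0.6, 0.5]
width: 56.2
```

Emit:
send_rows([
  [[-0.002,0,0],[0,0,0],0.6],
])

```text
t: 5.15
ee_pos: [420.5, 111.9, 37.0]
eef_rot: [-0.546, 0.546, -0.45, 0.45]
wrist_force: [0.5, -0.5, -0.8]
width: 56.5
```

Emit:
send_rows([
  [[-0.002,0,0],[0,0,0],0.6],
])

```text
t: 5.25
ee_pos: [420.1, 114.0, 37.0]
eef_rot: [-0.546, 0.546, -0.45, 0.45]
wrist_force: [0.7, -1.1, 0.6]
width: 56.2
```

Emit:
send_rows([
  [[-0.002,0,0],[0,0,0],0.6],
])

```text
t: 5.35
ee_pos: [419.7, 116.0, 37.0]
eef_rot: [-0.546, 0.546, -0.45, 0.45]
wrist_force: [0.3, -1.4, 0.6]
width: 56.5
```

Emit:
send_rows([
  [[-0.002,0,0],[0,0,0],0.6],
])

```text
t: 5.45
ee_pos: [419.3, 118.0, 37.0]
eef_rot: [0.546, -0.546, 0.45, -0.45]
wrist_force: [1.0, -0.7, -0.6]
width: 56.3
```

Emit:
send_rows([
  [[-0.002,0,0],[0,0,0],0.6],
])

```text
t: 5.55
ee_pos: [418.9, 119.9, 37.0]
eef_rot: [0.546, -0.546, 0.45, -0.45]
wrist_force: [-0.6, -0.5, 0.8]
width: 56.2
```

Emit:
send_rows([
  [[-0.002,0,0],[0,0,0],0.6],
])

```text
t: 5.65
ee_pos: [418.5, 121.9, 37.0]
eef_rot: [0.546, -0.546, 0.45, -0.45]
wrist_force: [0.1, -2.6, 1.0]
width: 56.3
```

```bash
python3 - <<'E'
from rect import *
s=read_state();print(s['t'],s['joint_torque'].round(2),s['wrist_torque'].round(2))
for n in ['scene','side']:
    p=snapshot(n); print(lid(p,(429,66)),[np.round(d['position'],0) for d in mark_of(p,'tub_a')])
E
python3 mv.py 431 51 100 10.8
```

```text
5.65 [  0.32 -24.02 -24.94   0.34   0.09  -0.04] [-0.23  0.04 -0.03]
([423.5268096923828, 62.57264709472656], [89.28112030029297, 65.91188049316406], 10.713123321533203) [array([ 430., -307.,   -2.]), array([ 301., -450.,   -1.]), array([422.,  85.,   2.]), array([ 618., -299.,    3.]), array([ 471., -112.,   -1.]), array([622., 298.,   1.]), array([738., 273.,   2.])]
([432.9877166748047, 77.2535400390625], [91.40823364257812, 53.820655822753906], 10.5391845703125) [array([ 622., -302.,   -1.]), array([ 300., -453.,   -3.]), array([ 471., -116.,    6.]), array([424.,  78.,   0.]), array([ 431., -309.,    2.])]
t 5.85 pos [418.3 122.   36.9] F [0.51 0.25 0.11] w 56.2
tool x [ 0.191 -0.982 -0.   ] z [ 0.982  0.191 -0.   ] jaw 11.03
shift m [ 0.072  -0.0632 -0.0012] turn [ 0.0003  0.004  -0.0005] step1mm along target y' [-0.001  0.     0.   ]
```

Emit:
send_rows([
  [[0,-0.04,0],[0,0,0],0.6],
  [[0.0,-0.063,0],[0,0,0],0.6],
])

```text
t: 6.05
ee_pos: [418.8, 121.9, 101.4]
eef_rot: [0.546, -0.545, 0.45, -0.45]
wrist_force: [0.5, 0.9, 0.7]
width: 56.5
```

```bash
python3 mv.py 475.4 -82.6 90 -5.6
```

```text
t 6.05 pos [418.8 121.9 101.4] F [0.51 0.86 0.74] w 56.5
tool x [ 0.191 -0.982 -0.   ] z [0.982 0.191 0.001] jaw 11.02
shift m [0.2115 0.0113 0.0165] turn [-0.0005  0.2901 -0.0004] step1mm along target y' [-0.00096  0.       0.00029]
```

Emit:
send_rows([
  [[0.04,0.002,0.004],[0,0.08,0],0.6],
  [[0.08,0.004,0.008],[0,0.16,0],0.6],
  [[0.12,0.006,0.01],[0,0.24,0],0.6],
  [[0.16,0.008,0.013],[0,0.29,0],0.6],
  [[0.2,0.01,0.0165],[0,0.29,0],0.6],
  [[0.2115,0.0113,0.0165],[0,0.29,0],0.6],
  [[0.2115,0.0113,0.0165],[0,0.29,0],0.6],
])

```text
t: 6.75
ee_pos: [475.1, -83.7, 88.4]
eef_rot: [0.474, -0.474, 0.525, -0.524]
wrist_force: [-0.5, -0.5, 0.1]
width: 56.7
```

```bash
python3 mv.py 475.4 -82.6 37 -5.6
```

```text
t 6.75 pos [475.1 -83.7  88.4] F [-0.52 -0.48  0.06] w 56.7
tool x [-0.1   -0.995 -0.001] z [ 0.995 -0.1   -0.001] jaw -5.74
shift m [-0.0011  0.0514  0.0002] turn [ 0.0007 -0.0025 -0.0006] step1mm along target y' [-0.001  0.    -0.   ]
```

Emit:
send_rows([
  [[0,0.03,0],[0,0,0],0.6],
  [[0,0.05,0],[0,0,0],0.6],
  [[-0.003,0.051,0],[0,0,0],0.6],
  [[-0.006,0.051,0],[0,0,0],0.6],
  [[-0.009,0.051,0],[0,0,0],0.6],
  [[-0.011,0.051,0],[0,0,0],0.6],
  [[-0.013,0.051,0],[0,0,0],0.6],
  [[-0.015,0.051,0],[0,0,0],0.6],
  [[-0.017,0.051,0],[0,0,0],0.6],
  [[-0.019,0.051,0],[0,0,0],0.6],
])

```text
t: 7.75
ee_pos: [478.1, -64.7, 38.8]
eef_rot: [-0.475, 0.475, -0.523, 0.525]
wrist_force: [-1.2, -5.5, 2.8]
width: 56.4
```

Emit:
send_rows([
  [[-0.002,0,0],[0,0,0],0.6],
])

```text
t: 7.85
ee_pos: [478.3, -62.7, 38.7]
eef_rot: [-0.475, 0.475, -0.523, 0.525]
wrist_force: [0.0, -4.6, 3.9]
width: 56.6
```

Emit:
send_rows([
  [[-0.002,0,0],[0,0,0],0.6],
])

```text
t: 7.95
ee_pos: [478.6, -60.8, 38.7]
eef_rot: [-0.475, 0.475, -0.523, 0.525]
wrist_force: [-0.8, -5.1, 2.5]
width: 56.4
```

Emit:
send_rows([
  [[-0.002,0,0],[0,0,0],0.6],
])

```text
t: 8.05
ee_pos: [478.8, -58.7, 38.8]
eef_rot: [-0.475, 0.475, -0.523, 0.525]
wrist_force: [-0.2, -5.1, 3.6]
width: 56.5
```

Emit:
send_rows([
  [[-0.002,0,0],[0,0,0],0.6],
])

```text
t: 8.15
ee_pos: [479.0, -56.8, 38.8]
eef_rot: [-0.475, 0.475, -0.523, 0.525]
wrist_force: [-1.6, -6.5, 3.5]
width: 56.5
```

Emit:
send_rows([
  [[-0.002,0,0],[0,0,0],0.6],
])

```text
t: 8.25
ee_pos: [479.1, -54.7, 38.7]
eef_rot: [-0.475, 0.475, -0.523, 0.525]
wrist_force: [-0.7, -5.7, 3.7]
width: 56.3
```

Emit:
send_rows([
  [[-0.002,0,0],[0,0,0],0.6],
])

```text
t: 8.35
ee_pos: [479.3, -52.8, 38.7]
eef_rot: [-0.475, 0.475, -0.523, 0.525]
wrist_force: [-1.2, -4.9, 3.6]
width: 56.4
```

Emit:
send_rows([
  [[-0.002,0,0],[0,0,0],0.6],
])

```text
t: 8.45
ee_pos: [479.5, -50.8, 38.7]
eef_rot: [-0.475, 0.475, -0.523, 0.525]
wrist_force: [0.3, -4.8, 2.7]
width: 56.5
```

```bash
python3 - <<'E'
from rect import *
s=read_state();print(s['t'],s['joint_torque'].round(2),s['wrist_torque'].round(2))
for n in ['scene','side']:
    p=snapshot(n); print([np.round(d['position'],0) for d in mark_of(p,'tub_a')])
E
python3 mv.py 475.4 -82.6 100 -5.6
```

```text
8.45 [ 2.370e+00 -2.692e+01 -2.312e+01  1.240e+00  3.500e-01 -2.000e-02] [-1.11  0.21 -0.02]
[array([ 300., -454.,    1.]), array([ 431., -308.,   -3.]), array([423.,  85.,   6.]), array([477., -89.,   2.]), array([ 619., -298.,   -1.])]
[array([ 619., -298.,   -2.]), array([475., -92.,   3.]), array([ 303., -453.,   -1.]), array([425.,  80.,   4.]), array([ 433., -309.,   -3.])]
t 8.65 pos [479.5 -50.5  38.5] F [ 0.43 -3.71  3.8 ] w 56.7
tool x [-0.097 -0.995  0.001] z [ 0.995 -0.097  0.002] jaw -5.59
shift m [ 0.0324 -0.0614 -0.0008] turn [-0.0024  0.0002  0.0009] step1mm along target y' [-0.001 -0.     0.   ]
```

B drags about 5 N against about 1 N for A, so B is the full tub. I'll set the spread fingers at B's middle, slide it +x clear of A, then slide it along the batten's normal.

Emit:
send_rows([
  [[0.01,0,0],[0,0,0],0.6],
  [[0.025,0,0],[0,0,0],0.6],
  [[0.038,0.001,0],[0,0,0],0.6],
  [[0.043,0.001,0],[0,0,0],0.6],
  [[0.043,0.001,0],[0,0,0],0.7],
  [[0.043,0.001,0],[0,0,0],0.8],
  [[0.043,0.001,0],[0,0,0],0.8],
  [[0.043,0.001,0],[0,0,0],0.8],
], grip_force=15)

```text
t: 9.45
ee_pos: [474.2, -92.3, 36.7]
eef_rot: [0.475, -0.475, 0.524, -0.524]
wrist_force: [-0.8, 0.0, -0.2]
width: 75.2
```

```bash
python3 - <<'E'
from rect import *
p=snapshot('wrist');save(p,'w2')
E
python3 mv.py 676 -75 37 7.9
```

```text
t 9.5 pos [474.2 -92.3  36.6] F [-0.14  0.76 -0.09] w 74.6
tool x [-0.097 -0.995 -0.   ] z [ 0.995 -0.097 -0.   ] jaw -5.55
shift m [-0.0367 -0.0004  0.1992] turn [ 0.000e+00 -2.348e-01 -1.000e-04] step1mm along target y' [-0.00097  0.      -0.00023]
```

View pics/w2.png

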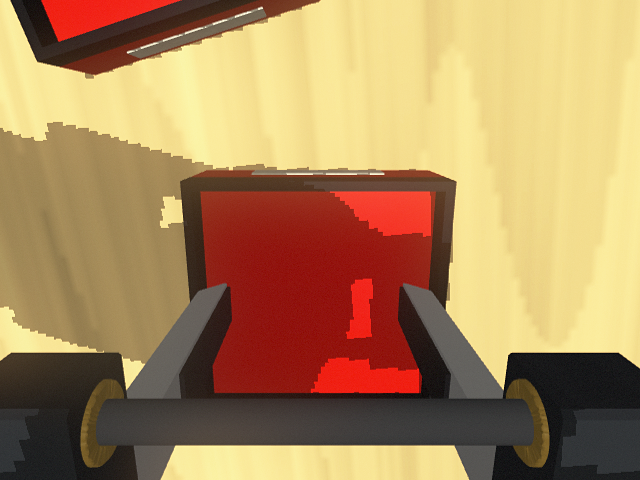

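The fingers sit inside B's recess (lip px 182–456) with no vertical load, and A's nearest corner (px 40,60) is clear. Starting the x leg.

Emit:
send_rows([
  [[-0.002,0,0.008],[0,-0.012,0],0.8],
  [[-0.004,0,0.018],[0,-0.024,0],0.8],
  [[-0.006,0,0.028],[0,-0.036,0],0.8],
  [[-0.008,0,0.038],[0,-0.048,0],0.8],
  [[-0.0095,0,0.048],[0,-0.06,0],0.8],
  [[-0.011,0,0.058],[0,-0.075,0],0.8],
  [[-0.013,0,0.068],[0,-0.09,0],0.8],
  [[-0.0145,0,0.078],[0,-0.105,0],0.8],
  [[-0.0165,0,0.088],[0,-0.12,0],0.8],
  [[-0.018,0,0.098],[0,-0.135,0],0.8],
])

```text
t: 10.5
ee_pos: [574.3, -84.2, 36.6]
eef_rot: [-0.51, 0.51, -0.49, 0.49]
wrist_force: [-2.4, -0.7, -0.4]
width: 75.0
```

```bash
python3 - <<'E'
from rect import *
for n in ['scene','side']:
    p=snapshot(n); print([np.round(d['position'],0) for d in mark_of(p,'tub_a')],lid(p,(572,-84)))
E
python3 mv.py 676 -75 37 7.9
```

```text
[array([ 619., -300.,    0.]), array([427.,  85.,  -0.]), array([569., -83.,   0.]), array([ 431., -305.,   -6.]), array([ 302., -450.,    1.])] ([602.6477661132812, -125.944091796875], [24.000810623168945, 17.40608024597168], 2.2906100749969482)
[array([ 433., -309.,   -2.]), array([ 303., -452.,   -3.]), array([568., -84.,   5.]), array([ 621., -302.,    2.]), array([423.,  82.,   2.])] ([604.5, -43.25], [25.5, 38.0], 0.0)
t 10.7 pos [574.7 -84.4  37.2] F [ 1.54 -0.7   0.5 ] w 75.2
tool x [ 0.038 -0.999  0.001] z [0.999 0.038 0.003] jaw 2.15
shift m [-0.0056  0.0004  0.1015] turn [-0.0025 -0.1003  0.0007] step1mm along target y' [-0.00099 -0.      -0.0001 ]
```

Emit:
send_rows([
  [[-0.0005,0,0.01],[0,-0.01,0],0.8],
  [[-0.001,0,0.02],[0,-0.02,0],0.8],
  [[-0.0015,0,0.03],[0,-0.03,0],0.8],
  [[-0.002,0,0.04],[0,-0.04,0],0.8],
  [[-0.003,0,0.05],[0,-0.05,0],0.8],
  [[-0.0035,0,0.06],[0,-0.06,0],0.8],
  [[-0.004,0,0.07],[0,-0.07,0],0.8],
  [[-0.0045,0,0.08],[0,-0.08,0],0.8],
  [[-0.005,0,0.09],[0,-0.09,0],0.8],
  [[-0.0055,0,0.1],[0,-0.1,0],0.8],
])

```text
t: 11.7
ee_pos: [674.0, -74.9, 36.6]
eef_rot: [-0.533, 0.533, -0.464, 0.464]
wrist_force: [-5.0, -0.5, 2.4]
width: 74.9
```

```bash
python3 - <<'E'
from rect import *
p=snapshot('wrist');save(p,'w3')
for t in ['batten_mid','glue','varnish','tub_b']:
  for n in ['scene','side','wrist']:
    p=snapshot(n); print(n,t,[(np.round(d['position'],1),d['confidence']) for d in mark_of(p,t)])
E
python3 mv.py 676 -75 37 7.9
```

```text
scene batten_mid [(array([ 6.205e+02,  2.996e+02, -2.000e-01]), 0.84)]
side batten_mid [(array([614.7, 298.8,  -1. ]), 0.96)]
wrist batten_mid []
scene glue [(array([ 5.063e+02,  2.377e+02, -2.000e-01]), 0.56)]
side glue [(array([505.6, 241.7,   1.3]), 0.94), (array([6.144e+02, 2.983e+02, 4.000e-01]), 0.34)]
wrist glue []
scene varnish [(array([740.9, 275.3,   1.3]), 0.87)]
side varnish [(array([745.1, 275.2,   2.4]), 0.78)]
wrist varnish []
scene tub_b [(array([ 6.709e+02, -7.340e+01, -2.000e-01]), 0.91), (array([ 430.9, -306.4,   -3.9]), 0.87), (array([ 6.157e+02, -2.986e+02,  2.000e-01]), 0.73), (array([423.9,  83.6,   3.2]), 0.56)]
side tub_b [(array([ 4.333e+02, -3.085e+02,  3.000e-01]), 0.93), (array([ 304.3, -451.8,   -2.6]), 0.92), (array([425.9,  81. ,   2.1]), 0.85), (array([667.8, -74.8,   3.9]), 0.75), (array([ 622.8, -301.6,    0.7]), 0.66)]
wrist tub_b [(array([673.2, -77.3,  -0.9]), 0.67)]
t 12.95 pos [673.2 -75.1  36.6] F [-0.35  0.24  0.48] w 75.5
tool x [ 0.137 -0.991  0.   ] z [ 0.991  0.137 -0.   ] jaw 7.88
shift m [ 0.0003 -0.0004  0.0028] turn [ 0.0001 -0.0004  0.    ] step1mm along target y' [-0.001 -0.    -0.   ]
```

View pics/w3.png

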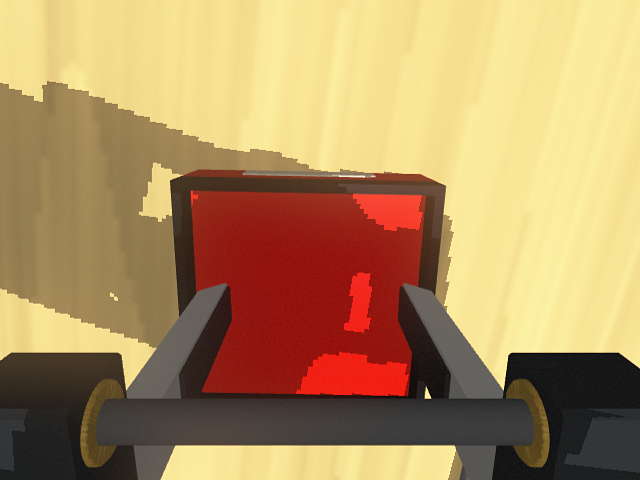

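Emit:
send_rows([
  [[-0.01,0,0],[0,-0.007,0],0.75],
  [[-0.02,0,0],[0,-0.007,0],0.75],
  [[-0.03,0,0],[0,-0.007,0],0.75],
  [[-0.038,0,0],[0,-0.007,0],0.75],
  [[-0.042,0,0],[0,-0.007,0],0.75],
  [[-0.046,0,0],[0,-0.007,0],0.75],
  [[-0.05,0,0],[0,-0.007,0],0.75],
  [[-0.05,0,0],[0,-0.007,0],0.84],
  [[-0.05,0,0],[0,-0.007,0],0.84],
  [[-0.05,0,0],[0,-0.007,0],0.84],
], grip_force=12)

```text
t: 13.95
ee_pos: [666.3, -25.3, 36.6]
eef_rot: [0.535, -0.535, 0.463, -0.462]
wrist_force: [0.0, 0.1, 0.0]
width: 79.1
```

```bash
python3 - <<'E'
from rect import *
p=snapshot('wrist');save(p,'w4');s=read_state();print(s['width'],s['wrist_force'])
E
python3 mv.py 632.4 201.7 37 8.3
```

```text
78.7720356863443 [-0.27006368  0.73315441 -0.86634308]
t 14.0 pos [666.3 -25.3  36.6] F [-0.27  0.73 -0.87] w 78.8
tool x [ 0.144 -0.99  -0.001] z [ 0.99   0.144 -0.   ] jaw 8.27
shift m [-2.295e-01 -2.000e-04 -9.000e-04] turn [ 0.0001 -0.0006 -0.0006] step1mm along target y' [-0.001  0.    -0.   ]
```

Emit:
send_rows([
  [[0,0,0],[0,0,0],0.9],
  [[0,0,0],[0,0,0],0.95],
  [[0,0,0],[0,0,0],0.95],
  [[0,0,0],[0,0,0],0.95],
], grip_force=8)

```text
t: 14.4
ee_pos: [666.4, -25.4, 36.9]
eef_rot: [0.535, -0.535, 0.463, -0.463]
wrist_force: [-2.0, -0.2, 2.4]
width: 83.3
```

```bash
python3 - <<'E'
from rect import *
p=snapshot('wrist');save(p,'w4');s=read_state();print(s['width'],s['wrist_force'],mark_of(p,'tub_b'))
E
python3 mv.py 632.4 201.7 37 8.3
```

```text
83.18586720722094 [-1.0468916   0.70149476  3.27995756] [{'position': [674.9, -67.6, 0.6], 'confidence': 0.66}]
t 14.5 pos [666.4 -25.5  36.9] F [-1.54  1.35  3.4 ] w 83.4
tool x [ 0.144 -0.99  -0.   ] z [0.99  0.144 0.   ] jaw 8.28
shift m [-2.297e-01 -1.000e-04 -9.000e-04] turn [-0.0001 -0.0004 -0.0001] step1mm along target y' [-0.001  0.    -0.   ]
```

View pics/w4.png

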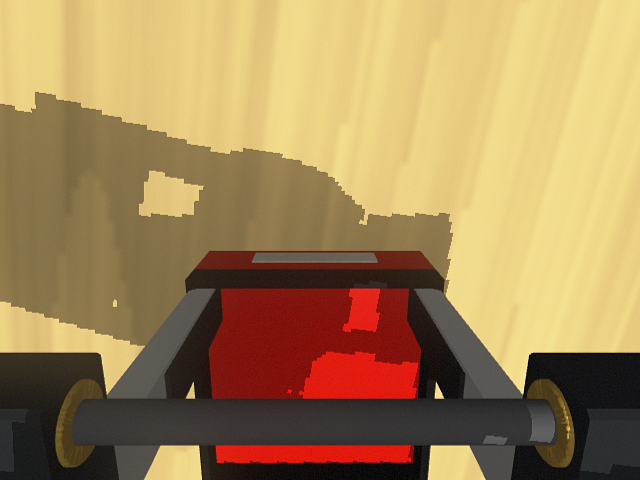

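The internal grip at width 83 centred and squared the tub (lip px 186–445, mid 315.5). Sliding it along the batten normal, about 316 mm in all.

Emit:
send_rows([
  [[-0.008,0,0],[0,0,0],0.95],
  [[-0.022,0,0],[0,0,0],0.95],
  [[-0.036,0,0],[0,0,0],0.95],
  [[-0.05,0,0],[0,0,0],0.95],
  [[-0.064,0,0],[0,0,0],0.95],
  [[-0.078,0,0],[0,0,0],0.95],
  [[-0.092,0,0],[0,0,0],0.95],
  [[-0.106,0,0],[0,0,0],0.95],
  [[-0.12,0,0],[0,0,0],0.95],
  [[-0.134,0,0],[0,0,0],0.95],
])

```text
t: 15.5
ee_pos: [647.2, 108.1, 37.1]
eef_rot: [0.535, -0.535, 0.462, -0.463]
wrist_force: [0.7, -5.2, 4.1]
width: 83.8
```

Emit:
send_rows([
  [[-0.012,0,0],[0,0,0],0.95],
  [[-0.024,0,0],[0,0,0],0.95],
  [[-0.036,0,0],[0,0,0],0.95],
  [[-0.048,0,0],[0,0,0],0.95],
  [[-0.06,0,0],[0,0,0],0.95],
  [[-0.07,0,0],[0,0,0],0.95],
  [[-0.078,0,0],[0,0,0],0.95],
  [[-0.082,0,0],[0,0,0],0.95],
])

```text
t: 16.3
ee_pos: [635.2, 189.1, 37.1]
eef_rot: [-0.535, 0.535, -0.462, 0.463]
wrist_force: [1.5, -5.3, 4.3]
width: 83.9
```

```bash
python3 - <<'E'
from rect import *
ps={n:snapshot(n) for n in ['scene','side','wrist']};save(ps['wrist'],'w5')
for t in ['tub_b','batten_mid','glue','varnish']:
  for n,p in ps.items():
    print(n,t,[(np.round(d['position'],1),d['confidence']) for d in mark_of(p,t)])
w=ps['wrist'];np.savez('w5.npz',mtx=w['mtx'],extrinsics=w['extrinsics'])
E
python3 mv.py 632.4 201.7 37 8.3
```

```text
scene tub_b [(array([ 433.4, -306.7,   -4.2]), 0.91), (array([ 6.398e+02,  1.513e+02, -6.000e-01]), 0.8), (array([ 303.5, -450.2,    0.6]), 0.77), (array([ 619.9, -299.3,    2. ]), 0.73)]
side tub_b [(array([640.7, 147.3,   4.3]), 0.91), (array([427. ,  81.5,   2.9]), 0.7), (array([ 4.319e+02, -3.095e+02, -3.000e-01]), 0.68), (array([ 621. , -300. ,    1.1]), 0.61)]
wrist tub_b [(array([506.7, 241.2,  -1.4]), 0.38)]
scene batten_mid [(array([622.1, 297.4,   0.8]), 0.95)]
side batten_mid [(array([615.6, 296.2,   2.9]), 0.55)]
wrist batten_mid [(array([619.9, 299.2,   1.5]), 0.69)]
scene glue [(array([506.6, 234.4,   1.2]), 0.86)]
side glue [(array([505.6, 241.9,   3.5]), 0.88)]
wrist glue [(array([ 5.068e+02,  2.408e+02, -5.000e-01]), 0.91)]
scene varnish [(array([740.6, 275.5,   3.2]), 0.82)]
side varnish [(array([744.3, 272.2,   2.1]), 0.65)]
wrist varnish [(array([745.1, 273. ,   1.3]), 0.71)]
t 17.05 pos [635.2 189.4  37.1] F [ 0.84 -0.73  5.68] w 83.9
tool x [ 0.144 -0.99  -0.002] z [0.99  0.144 0.   ] jaw 8.29
shift m [-0.0125  0.0001 -0.001 ] turn [-0.0005 -0.0002 -0.002 ] step1mm along target y' [-0.001  0.    -0.   ]
```

View pics/w5.png

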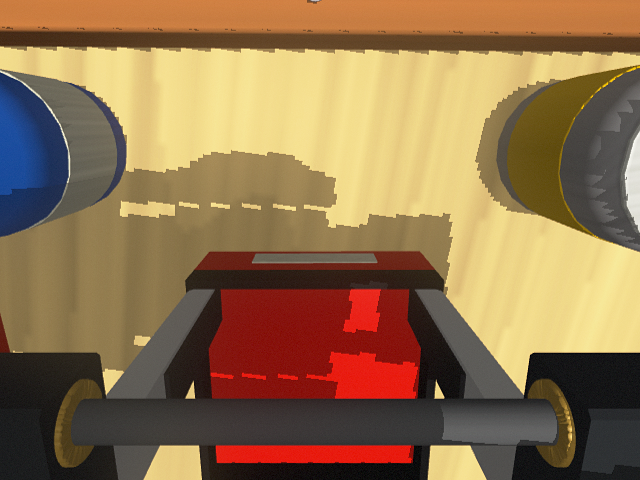

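```bash
python3 - <<'E'
from h import *
p=dict(np.load('w5.npz')); im=cv2.imread('pics/w5.png').astype(int)
# foot edge: per column, going down, first bright yellow row
us=[];vs=[]
for u in range(20,620,10):
    col=im[:120,u]; b=np.where((col[:,2]>200)&(col[:,1]>170))[0]
    b=b[b>35]
    if len(b): us.append(u);vs.append(b[0])
X=np.array([ray(p,u,v,0) for u,v in zip(us,vs)])
k=np.polyfit(X[:,0],X[:,1],1);r=X[:,1]-np.polyval(k,X[:,0]);g=abs(r)<3;k=np.polyfit(X[g,0],X[g,1],1)
print('angle',np.degrees(np.arctan(k[0])),'y at 619',np.polyval(k,619),g.sum(),r.std())
for uv,z in [((187,287),44),((445,287),44),((193,268),30),((436,268),30)]: print(uv,ray(p,*uv,z).round(1))
g=np.array([506.3,239.6]);v=np.array([743.8,274.2]);a=np.arctan(k[0]);e=np.array([np.cos(a),np.sin(a)]);n=np.array([-e[1],e[0]])
for c in [read_state()['ee_pos'][:2]]:
    print('tcp along',c@e,'glue/varn',g@e,v@e,'mid',(g+v)@e/2,'bm',np.array([619.3,298])@e,'n dist',np.array([619,np.polyval(k,619)])@n-c@n)
E
```

```text
angle 7.773514928689041 y at 619 298.6900050333992 60 0.5852095716046068
(187, 287) [580.  192.1  44. ]
(445, 287) [689.3 208.1  44. ]
(193, 268) [578.6 195.8  30. ]
(436, 268) [688.4 211.8  30. ]
tcp along 654.9524691159089 glue/varn 534.0550575496459 774.0524564003277 mid 654.0537569749868 bm 653.9156834406974 n dist 110.42391835124526
```

Emit:
send_rows([
  [[-0.01,0,0],[0,0.003,0],0.95],
  [[-0.022,0,0],[0,0.006,0],0.95],
  [[-0.034,0,-0.0003],[0,0.009,0],0.95],
  [[-0.046,0,-0.0005],[0,0.009,0],0.95],
  [[-0.058,0,-0.0006],[0,0.009,0],0.95],
  [[-0.068,0,-0.0006],[0,0.009,0],0.95],
  [[-0.076,0,-0.0006],[0,0.009,0],0.95],
  [[-0.083,0,-0.0006],[0,0.009,0],0.95],
  [[-0.089,0,-0.0006],[0,0.009,0],0.95],
  [[-0.092,0,-0.0006],[0,0.009,0],0.95],
])

```text
t: 18.05
ee_pos: [621.6, 279.0, 37.1]
eef_rot: [-0.533, 0.533, -0.465, 0.465]
wrist_force: [0.9, -7.6, 4.7]
width: 83.6
```

Emit:
send_rows([
  [[-0.0015,0,0],[0,0,0],0.95],
  [[-0.003,0,0],[0,0,0],0.95],
])

```text
t: 18.25
ee_pos: [621.2, 281.6, 37.1]
eef_rot: [-0.532, 0.533, -0.465, 0.465]
wrist_force: [0.1, -6.3, 6.1]
width: 83.9
```

Emit:
send_rows([
  [[-0.001,0,0],[0,0,0],0.95],
  [[-0.002,0,0],[0,0,0],0.95],
])

```text
t: 18.45
ee_pos: [621.0, 283.4, 37.1]
eef_rot: [-0.532, 0.533, -0.465, 0.465]
wrist_force: [0.2, -6.1, 5.7]
width: 84.0
```

```bash
python3 - <<'E'
from rect import *
w=snapshot('wrist');save(w,'w6');np.savez('w6.npz',mtx=w['mtx'],extrinsics=w['extrinsics'])
E
python3 mv.py 632.4 201.7 37 7.8
```

```text
t 18.5 pos [621.  283.6  37.1] F [ 0.58 -6.33  5.99] w 83.8
tool x [ 0.135 -0.991  0.001] z [0.991 0.135 0.   ] jaw 7.76
shift m [0.0827 0.0002 0.0003] turn [-0.0001 -0.0007  0.0012] step1mm along target y' [-0.001 -0.    -0.   ]
```

Emit:
send_rows([
  [[-0.001,0,0],[0,0,0],0.95],
])

```text
t: 18.6
ee_pos: [620.8, 284.3, 37.1]
eef_rot: [-0.532, 0.533, -0.465, 0.465]
wrist_force: [0.3, -6.7, 5.9]
width: 83.8
```

Emit:
send_rows([
  [[-0.001,0,0],[0,0,0],0.95],
])

```text
t: 18.7
ee_pos: [620.7, 285.3, 37.0]
eef_rot: [-0.532, 0.533, -0.465, 0.465]
wrist_force: [0.7, -6.3, 5.9]
width: 83.6
```

Emit:
send_rows([
  [[-0.001,0,0],[0,0,0],0.95],
])

```text
t: 18.8
ee_pos: [620.7, 285.8, 37.1]
eef_rot: [-0.532, 0.533, -0.464, 0.466]
wrist_force: [1.1, -9.8, 7.3]
width: 83.8
```

Emit:
send_rows([
  [[-0.001,0,0],[0,0,0],0.95],
])

```text
t: 18.9
ee_pos: [620.7, 285.8, 37.1]
eef_rot: [-0.532, 0.534, -0.464, 0.466]
wrist_force: [-0.0, -14.1, 7.0]
width: 84.0
```

Emit:
send_rows([
  [[-0.001,0,0],[0,0,0],0.95],
  [[-0.002,0,0],[0,0,0],0.95],
])

```text
t: 19.1
ee_pos: [620.7, 286.0, 37.1]
eef_rot: [-0.531, 0.535, -0.463, 0.467]
wrist_force: [0.6, -19.4, 9.2]
width: 83.9
```

```bash
python3 - <<'E'
from rect import *
w=snapshot('wrist');save(w,'w7');np.savez('w7.npz',mtx=w['mtx'],extrinsics=w['extrinsics'])
for t in ['glue','varnish','batten_mid']: print(t,[(np.round(d['position'],1),d['confidence']) for d in mark_of(w,t)])
E
python3 mv.py 632.4 201.7 37 7.8
```

```text
glue [(array([5.069e+02, 2.407e+02, 5.000e-01]), 0.84)]
varnish [(array([744.7, 271.6,  -1.2]), 0.66)]
batten_mid []
t 19.3 pos [620.7 285.9  37.1] F [ -0.64 -17.38   8.22] w 84.2
tool x [ 0.136 -0.991  0.008] z [ 0.991  0.136 -0.001] jaw 7.79
shift m [0.085  0.0008 0.0002] turn [ 0.0011 -0.0001  0.0075] step1mm along target y' [-1.e-03 -1.e-05 -0.e+00]
```

View pics/w7.png

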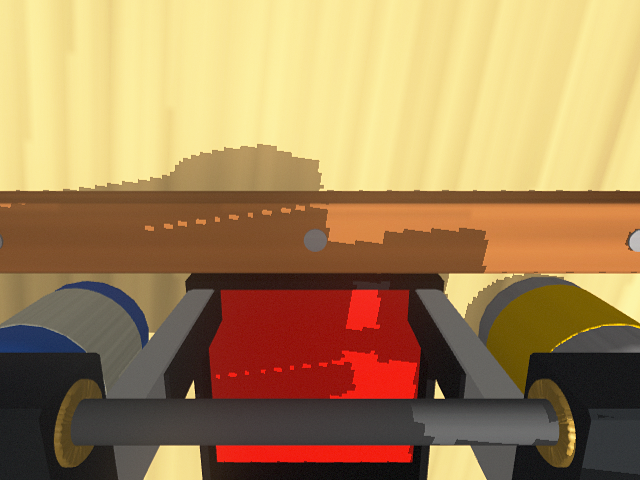

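The tub is snug on the batten. The batten's middle screw (px 315,241) lines up with the tub's middle (px 316), and glue and varnish are clear on both sides. Releasing and lifting.

Emit:
send_rows([
  [[0,0,0],[0,0,0],0.7],
  [[0,0,0],[0,0,0],0.6],
  [[0.004,0,0],[0,0,0],0.6],
  [[0.01,0,0],[0,0,0],0.6],
  [[0.02,0,0],[0,0,0],0.6],
  [[0.03,0,0],[0,0,0],0.6],
  [[0.03,-0.01,0],[0,0,0],0.6],
  [[0.03,-0.04,0],[0,0,0],0.6],
  [[0.03,-0.08,0],[0,0,0],0.6],
  [[0.03,-0.12,0],[0,0,0],0.6],
])

```text
t: 20.3
ee_pos: [623.5, 260.5, 158.3]
eef_rot: [-0.533, 0.533, -0.465, 0.465]
wrist_force: [-0.1, -0.0, -0.5]
width: 57.1
```

Emit:
send_rows([
  [[0.04,-0.03,0],[0,0,0],0.6],
  [[0.08,-0.06,0],[0,0,0],0.6],
  [[0.11,-0.08,0],[0,0,0],0.6],
  [[0.12,-0.08,0],[0,0,0],0.6],
  [[0.12,-0.08,0],[0,0,0],0.6],
  [[0.12,-0.08,0],[0,0,0],0.6],
])

```text
t: 20.9
ee_pos: [639.1, 142.4, 234.9]
eef_rot: [-0.532, 0.533, -0.466, 0.464]
wrist_force: [-0.1, 0.1, -1.2]
width: 56.2
```

```bash
python3 - <<'E'
from rect import *
ps={n:snapshot(n) for n in ['scene','side','wrist']}
for n,p in ps.items():
  save(p,n+'9')
  for t in ['tub_b','glue','varnish']: print(n,t,[(np.round(d['position'],0)) for d in mark_of(p,t)])
w=ps['wrist'];np.savez('w9.npz',mtx=w['mtx'],extrinsics=w['extrinsics'])
g=np.hstack([ps['wrist']['pixels'],ps['scene']['pixels']]);cv2.imwrite('pics/f.png',cv2.resize(g,(800,300),interpolation=cv2.INTER_AREA)[:,:,::-1])
s=read_state();print(s['t'],s['ee_pos'],s['wrist_force'])
E
```

```text
scene tub_b [array([425.,  84.,   2.]), array([ 618., -300.,    2.]), array([ 301., -452.,    0.]), array([ 429., -307.,   -5.]), array([626., 246.,   3.])]
scene glue [array([507., 235.,  -2.]), array([739., 274.,   3.])]
scene varnish [array([744., 275.,   4.])]
side tub_b [array([624., 244.,   2.]), array([ 436., -309.,   -0.]), array([426.,  81.,   2.])]
side glue [array([504., 238.,  -1.])]
side varnish [array([745., 275.,   1.])]
wrist tub_b [array([423.,  79.,   1.]), array([625., 242.,  -1.])]
wrist glue [array([508., 239.,   1.])]
wrist varnish [array([743., 271.,  -2.])]
21.5 [640.18871272 141.52949445 236.64339818] [ 0.24102936  0.40055337 -0.09887713]
```

View pics/wrist9.png

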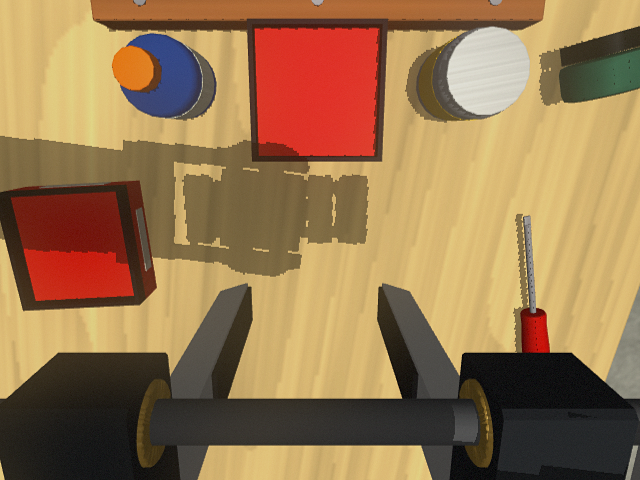

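The wrist view shows the tub flush and square on the batten (px 250–385, row 22) and centred on the middle screw (px 317). Both bottles are upright and untouched, so I'm handing in.

```bash
python3 -c "
from rig import *
print(sign_off())"
```

```text
the job is handed in; nothing more can be done
None
```

The full tub is up against the batten, and I handed the job in at about 21.5 s of the 72 s allowed.

- **Finding the heavy tub:** I nudged the two nearer tubs. The tub at (432, 51) dragged with about 1 N and the one at (473, −113) with about 5 N, so the second is the full one. I did not nudge the third tub at (433, −307), because the contrast was already clear.
- **Moving it:** I slid the full tub flat with the fingers spread inside its lip. It went sideways clear of the other tub first, then straight along the batten's normal until it met the batten, pressing at about 19 N. I then released it and lifted clear.
- **Seating:** The last wrist picture shows the tub flush and square to the batten, in line with its middle screw. The three cameras put its centre at about (625, 244), against a target of (626, 244).
- **Bottle and tin:** The glue bottle at about (507, 238) and the varnish tin at about (744, 273) stand where they were, within measurement error.
- **Nearly empty tubs:** The one I nudged ended about 32 mm from its start, inside the 5 cm limit. The other was not touched, and neither were the grey and turquoise look-alikes.

No check failed. The batten angle came out between 7.7° and 8.7° depending on the method. I used 7.8°, from the close wrist view, and the contact with the batten was left to square the tub.

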